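Unload a formed bracket from its die and clamp it for drilling

TASK

Lift the formed bracket with the unequal legs out of its die cavity and clamp it in the slide-jaw fixture: web down on the bed, end against the fixed jaw, tall leg against the low side fence, and the sliding jaw (now too far shut to let it in) pushed up tight against its other end. Set the bracket down, do not drop it. Leave the equal-legged bracket in its cavity and everything else on the bench where it is.

Things in the scene. Friction and masses are not known exactly. Their poses are not given: they have to be found in the camera images.
- bracket: steel U-bracket with UNEQUAL legs, to be moved: 60 mm long (x), 44 mm wide over its legs (y), 5 mm sheet. Web underneath, legs up: the +y leg is 64 mm tall, the -y leg 46 mm, from the underside. Origin: centre of the underside; z up. 0.23 to 0.46 kg. Starts web down, loose, in a die cavity, legs 46 and 28 mm above the die face; grip it across both legs from above
- tall_leg (a point): middle of the top edge of the bracket's tall leg (bracket frame x 0, y +19.5 mm, z 64 mm)
- spare: a second steel bracket of the same length and width, but with BOTH legs 46 mm tall, in the other die cavity; same origin and axes. It stays there. The gap between the facing legs of the two brackets is 36 mm
- die: open forming die, fixed: shoe 160 x 200 x 12 mm, block 140 x 170 mm, top face 46 mm above the bench. Two cavities 63 x 47 mm, floor 28 mm above the bench, at its y = -40 and +40 mm, long side along x; which holds which bracket varies; brackets lie with the axes of the die. Guide pillars, 16 mm diameter, at (57, 70), (-57, -70) mm, tops 96 mm above the bench. Origin: centre of underside
- fixture: slide-jaw fixture, fixed: base 180 (x) x 80 mm (y), bed 20 mm above the bench. Fixed jaw at the -x end: face at x = -66 mm, 64 mm wide, top 50 mm up. Low fence at the +y side: inner face y = +24 mm, x -66 to -6 mm, top 30 mm up. Ears 10 mm high beside the base. Clamped, the bracket has the axes of the fixture and its origin at x -36, y +2, z 20 mm. Origin: centre of underside
- jaw (a joint): sliding jaw, m of closing travel (to the fixture's -x): 0 = open, 0.090 = farthest shut; gap between the jaw faces = 0.102 minus this value, so about 0.042 when tight on the bracket. About 4 N of friction (10 N when also pushing the bracket along the bed), stays where left; starts at 0.045 to 0.085. Block 44 mm (x) by 52 mm (y -30 to +22), top 50 mm above the bench
- jaw_post (a point): centre of the top of the upright round grip post on the sliding jaw: 18 mm diameter, 36 mm tall, its top 86 mm above the bench, 26 mm behind the jaw's clamping face; in the fixture's frame at x = 62 mm minus the jaw joint's value, y = 0
- cup: steel cup of bolts, 64 mm diameter, about 60 mm high with its bolts, between the die and the fixture; origin under its centre
- drill: cordless drill standing on its battery, 193 mm high, at the back; origin under the battery's centre; nose along its x
- oil: spray oil can, 50 mm diameter, 150 mm high, between and beyond die and fixture; origin under its centre
- hammer: claw hammer, 240 mm, lying on the bench near the robot; origin near its middle, head to its +x
- wrench: spanner, 200 mm, lying on the bench near the robot; jaw end to its +x
- screwdriver: screwdriver, 200 mm, lying at the back of the bench; tip to its +x
- tape: tape measure, 75 x 68 x 40 mm, at the back of the bench; origin under its centre

How it is judged:
By the outcome, as a careful person would: the job done as asked, in the order asked, and still so for the second after the job is handed in, with the robot touching nothing.
It also fails if it takes over 67 s, if anything falls off the work surface, if the arm or the gripper's body presses on something with over 40 N, if the wrist force passes 120 N, or if a joint passes its speed limit or range.

ROBOT

A 7-joint arm with a two-finger parallel gripper is mounted at the origin on the work surface. World frame = base frame: x ahead of the robot, y to its left, z up, the work surface at z = 0. Lengths are in mm, angles in rad, forces in N, time in s.
With the tool pointing down it reaches from about 400 to 875 mm from the base axis. Payload 4.4 kg.
Tool frame: the origin (TCP) lies at the very end of the fingers, on their centre line; the grasp point (between the pads) lies 19 mm behind it; z points along the fingers, y is the direction in which the jaws open and shut (so a half turn about z gives the same grasp; the last joint's range is limited). The gripper opens to 85 mm and grips with 20 to 120 N. Pads are 22 mm wide; open, the fingers measure 114 mm over their backs; the gripper's body (76 mm by 85 mm) begins 54 mm behind the grasp point. The pads swing forward as they close: fully open they stand 13 mm farther back than shut.
Start: joints at [-1.399, 0.628, 0.038, 1.517, -0.027, 0.996, -0.02], TCP at [153.092, 631.728, 231.313] pointing down, gripper open.
Joint ranges: [-3.06, 3.06], [-0.37, 2.12], [-1.25, 1.32], [0.18, 2.47], [-1.1, 4.24], [0.23, 1.98], [-2.94, 2.94]. Speed limits (rad/s): [2.57, 2.57, 3.14, 3.14, 3.14, 3.14, 3.14].

INTERFACE

Orientations are given as [roll, pitch, yaw] about the fixed x, y, z axes, in that order (R = Rz(yaw) Ry(pitch) Rx(roll)).
In Python, from cell import ctrl gives the robot as it stands.
- The arm moves only by the shell command python3 -m crank 'ROWS' [OPENING]. ROWS is JSON, a list that holds one entry, the list of rows, each a list of 6 numbers: the shift along the tool's x, y, z in units of 30 mm (1.0 is 30 mm), then the turn, a rotation vector about the tool's x, y, z in units of 6 degrees (1.0 is 6 degrees). In form: [[[tx, ty, tz, rx, ry, rz], ...]]. A call has 1 to 12 rows; each row shifts and turns the pose as measured when the row begins, along the tool's axes as they then stand; what a row does not reach is not made up. A row lasts 1/12 s, in which the tool goes at most 41.7 mm and 7.16 degrees, less where a joint would pass 70% of its speed; a pose out of reach is approached as far as the arm can. A call is refused whole if a number of a shift passes 1 or a number of a turn 1, either way. A call with a gripper value outside its range is refused whole. OPENING is the gripper command: -1 is fully open, 1 is shut, values between are in proportion, set as the call begins (- or left out, the last holds). The fingers move at their own pace and stop on an object; the grip force is fixed at half the most. Time passes only in rows, so rows that do not move let the fingers close. It gives the time, the measured TCP pose, the force and the opening at its end, in the units of the state.
- ctrl.read_state(): the state, without advancing time (a new reading comes with each control period).
- ctrl.get_image(name): name is "scene" or "top" or "wrist"; returns a dict with "color" (420x560x3 uint8, red, green, blue), "depth" (420x560 float32, mm along the optical axis (not along the pixel's ray), 0 where there is no reading), "camera_matrix" (3x3 intrinsics, pixels), "R" (3x3) and "t" (3): a world point X has camera coordinates R X + t. Camera axes: x right, y down, z forward; pixel columns grow to the right and rows downward; lengths in mm; the calibration is good to about 2 mm. A picture is of the moment at which its call begins.
- ctrl.finish_job(): hands the job in, once; it reports no verdict.
Trained networks look in a picture, given as the dict that the camera call returned (one of the last four; its "shot" number tells which), for a name from the list of things; names that differ only in an ending like _2 or _b are one class to them, and where a whole thing is asked for, a point or a joint stands for the part that bears it (a point fixed in the world has none). Each returns a list of dicts, best first, with "conf" (0 to 1); they miss things now and then, are a little off and sometimes report something else, mostly with a low value. They report only what shows in the picture. A call takes as long as a camera call.
- ctrl.search_frame(query, picture): "extent" ([centre column, centre row, width, height] in pixels, round what is visible of it).
The state is a dict: "clock": time; "qpos": joint angles; "qd": joint speeds; "tau": joint torques, N m; "eef_pos": TCP position; "tool_rot": TCP orientation; "force": force on the tool from outside, world axes, zero at the start; "torque": the same for the moment, N m; "width": finger opening in mm.
Only numpy, scipy, OpenCV 4.12 (cv2) and the standard library are available. Lean on these libraries where they do the work, as an engineer would, in place of code of your own. Each camera call takes 0.05 s, during which the arm holds its last target. There are 200 camera calls.

## Working session

There is one attempt and no reset: what is moved stays moved. The work goes in short steps, Python scripts to look and compute and a shell command to move; the robot and the scene stay as the last step left them, time stands still between calls to the robot, and variables do not carry over. Pictures are saved under pics/ and viewed, about 8 in all and at most 12, crops included, and the job is handed in when it is done.

```bash
ls; mkdir -p pics
python3 - <<'E'
from cell import ctrl
import cv2,numpy as np
s=ctrl.read_state();print({k:np.round(v,3).tolist() for k,v in s.items()})
a=[]
for n in("top","scene"):
    p=ctrl.get_image(n);cv2.imwrite(f'pics/{n}0.png',p['color'][:,:,::-1])
    np.savez(f'{n}0.npz',**{k:p[k] for k in('color','depth','camera_matrix','R','t')})
    print(n,p['R'].round(3).tolist(),p['t'].round(1),p['camera_matrix'].tolist())
    for q in('bracket','spare','die','fixture','jaw','jaw_post','cup','oil'):
        print(q,[(np.round(d['extent'],0).tolist(),round(d['conf'],2)) for d in ctrl.search_frame(q,p)[:3]])
E
```

```text
pics
{'clock': 0.0, 'qpos': [-1.399, 0.629, 0.038, 1.518, -0.027, 0.996, -0.02], 'qd': [-0.0, 0.0, -0.003, 0.0, 0.002, 0.0, 0.001], 'tau': [-0.001, -56.34, 1.225, -19.345, 0.011, 0.01, 0.0], 'eef_pos': [152.932, 631.109, 230.358], 'tool_rot': [-3.14, 0.0, 2.904], 'force': [0.815, -0.172, 0.255], 'torque': [-0.026, -0.038, -0.001], 'width': 85.434}
top [[-0.029, -0.999, 0.019], [-0.998, 0.028, -0.059], [0.058, -0.021, -0.998]] [   3.2  562.  1165.4] [[525.7739828762941, 0.0, 269.312503349941], [0.0, 525.7739828762941, 204.6773597738537], [0.0, 0.0, 1.0]]
bracket [([393.0, 212.0, 27.0, 27.0], 0.96)]
spare [([358.0, 210.0, 21.0, 29.0], 0.8), ([354.0, 292.0, 90.0, 33.0], 0.67)]
die [([397.0, 210.0, 25.0, 28.0], 0.7), ([372.0, 211.0, 84.0, 68.0], 0.59), ([184.0, 205.0, 26.0, 33.0], 0.21)]
fixture [([371.0, 211.0, 87.0, 73.0], 0.2)]
jaw [([185.0, 206.0, 29.0, 32.0], 0.95)]
jaw_post [([372.0, 210.0, 84.0, 69.0], 0.66), ([185.0, 203.0, 26.0, 33.0], 0.63)]
cup [([277.0, 242.0, 26.0, 31.0], 0.82), ([195.0, 306.0, 106.0, 40.0], 0.41)]
oil [([258.0, 173.0, 27.0, 35.0], 0.69)]
scene [[-0.614, 0.789, 0.009], [0.491, 0.391, -0.779], [-0.618, -0.474, -0.627]] [ 335.7 -228.1 1431.6] [[487.1613589964972, 0.0, 287.73196127146247], [0.0, 487.1613589964972, 211.6228872817773], [0.0, 0.0, 1.0]]
bracket [([201.0, 164.0, 28.0, 25.0], 0.76)]
spare [([221.0, 178.0, 33.0, 24.0], 0.74)]
die [([213.0, 180.0, 98.0, 85.0], 0.89)]
fixture [([357.0, 269.0, 71.0, 86.0], 0.87)]
jaw [([353.0, 254.0, 32.0, 34.0], 0.71)]
jaw_post [([350.0, 256.0, 34.0, 32.0], 0.87)]
cup [([300.0, 200.0, 23.0, 33.0], 0.87)]
oil [([271.0, 222.0, 25.0, 67.0], 0.85), ([353.0, 255.0, 33.0, 29.0], 0.17)]
```

Run:
```python
import cv2,numpy as np
d=np.load('top0.npz')
c=d['color'][130:340,110:450,::-1]
cv2.imwrite('pics/topc.png',cv2.resize(c,None,fx=2.3,fy=2.3,interpolation=cv2.INTER_CUBIC))
# height map of top
D=d['depth'];K=d['camera_matrix'];v,u=np.mgrid[:420,:560]
pc=np.stack([(u-K[0,2])*D/K[0,0],(v-K[1,2])*D/K[1,1],D],-1)
W=(pc-d['t'])@d['R'];np.save('topW.npy',W)
print(np.median(W[320:335,240:300,2]))
def comp(r,zlo,zhi):
    y0,y1,x0,x1=r;w=W[y0:y1,x0:x1].reshape(-1,3);m=(w[:,2]>zlo)&(w[:,2]<zhi);w=w[m]
    R=cv2.minAreaRect(w[:,:2].astype(np.float32));print(r,zlo,zhi,len(w),w.mean(0).round(1),R)
comp((165,260,320,425),38,52) # die
comp((165,260,320,425),85,105)
comp((165,260,320,425),60,82)
comp((165,260,320,425),84,96)
comp((150,260,140,235),70,95)
comp((150,260,140,235),12,26)
comp((150,260,140,235),42,56)
```

```text
-0.049807414572112504
(165, 260, 320, 425) 38 52 3597 [ 540.2 -240.1   45.9] ((540.8897705078125, -242.03858947753906), (171.26458740234375, 140.37876892089844), 87.33633422851562)
(165, 260, 320, 425) 85 105 187 [ 538.7 -251.4   93.2] ((549.33837890625, -250.252197265625), (195.26449584960938, 46.30459976196289), 46.24466323852539)
(165, 260, 320, 425) 60 82 394 [ 539.8 -244.3   71.3] ((540.34375, -236.18435668945312), (167.84130859375, 88.96296691894531), 73.8583755493164)
(165, 260, 320, 425) 84 96 150 [ 536.8 -255.5   91.8] ((549.2673950195312, -250.46865844726562), (194.9445343017578, 46.094425201416016), 45.89360809326172)
(150, 260, 140, 235) 70 95 62 [567.  180.6  84. ] ((567.7382202148438, 180.86032104492188), (16.748088836669922, 16.433347702026367), 35.451175689697266)
(150, 260, 140, 235) 12 26 1992 [582.3 201.7  19.6] ((572.3515625, 189.62057495117188), (180.24395751953125, 127.97147369384766), 55.250244140625)
(150, 260, 140, 235) 42 56 753 [550.2 152.4  49.8] ((549.7599487304688, 155.88577270507812), (99.21873474121094, 63.771644592285156), 54.89126205444336)
```

View pics/topc.png

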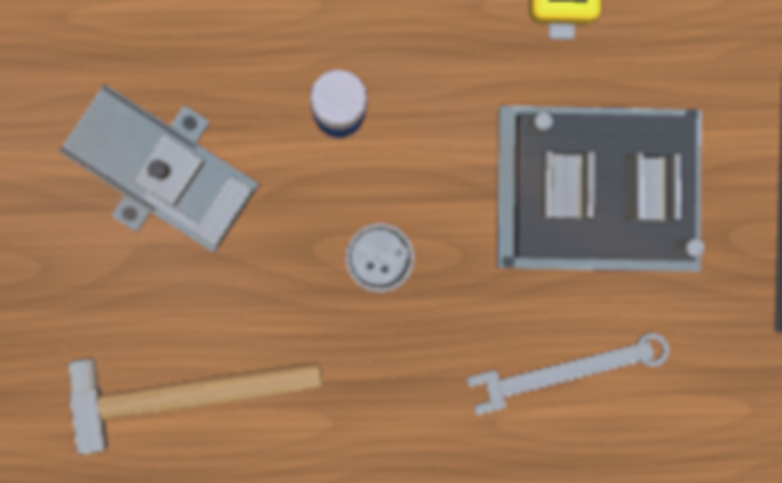

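The crop shows the fixture at upper left (post at (157,170), fixed jaw at (222,207), low fence on the lower-left edge). The die is at right, with one bracket at (570,185) and the other at (657,187). The cup is at (380,257) and the oil can at (338,100). Next I fit the poses.

Run:
```python
import numpy as np,cv2
W=np.load('topW.npy')
w=W[165:260,320:425].reshape(-1,3)
m=(w[:,2]>38)&(w[:,2]<52); R=cv2.minAreaRect(w[m][:,:2].astype(np.float32));print(R)
h=(w[:,2]>60)&(w[:,0]>505)&(w[:,0]<577)
for lo,hi in((60,68),(68,78),(78,88),(88,98)):
    q=w[(w[:,2]>lo)&(w[:,2]<hi)&(abs(w[:,0]-540)<38)];
    print(lo,np.histogram(q[:,1],np.arange(-320,-160,5)))
for lo,hi in((68,78),(88,98)):
    q=w[(w[:,2]>lo)&(w[:,2]<hi)&(abs(w[:,0]-540)<38)]
    used=np.zeros(len(q),bool)
    for y in np.arange(-310,-170,2):
        g=(abs(q[:,1]-y)<6)&~used
        if g.sum()>25:
            g=(abs(q[:,1]-np.median(q[g,1]))<9)&~used;used|=g
            a=np.polyfit(q[g,0],q[g,1],1);print(lo,g.sum(),q[g].mean(0).round(1),q[g,0].min().round(1),q[g,0].max().round(1),'ang',np.degrees(np.arctan(a[0])).round(2))
p=w[(w[:,2]>80)&(abs(w[:,0]-540)>45)]
for s in(1,-1):
    k=p[(p[:,0]-540)*s>0];print('pillar',len(k),k.mean(0).round(1))
# fixture
f=W[150:260,140:235].reshape(-1,3)
for n,lo,hi in(('bed',15,24),('fence',26,34),('tops',44,54),('post',78,92)):
    q=f[(f[:,2]>lo)&(f[:,2]<hi)];print(n,len(q),cv2.minAreaRect(q[:,:2].astype(np.float32)))
q=f[(f[:,2]>44)&(f[:,2]<54)]
z,lab,c=cv2.kmeans(q[:,:2].astype(np.float32),2,None,(3,50,.1),5,0)
for i in(0,1): print(c[i],cv2.minAreaRect(q[lab[:,0]==i][:,:2].astype(np.float32)))
H=np.clip(W[150:260,140:430,2],0,100)*2.5
cv2.imwrite('pics/h.png',cv2.resize(H.astype(np.uint8),None,fx=2.7,fy=2.7,interpolation=0))
```

```text
((540.8897705078125, -242.03858947753906), (171.26458740234375, 140.37876892089844), 87.33633422851562)
60 (array([ 0,  0,  0,  2, 22,  0,  0,  0,  0,  0,  0, 13, 16,  0,  0,  0,  0,
        0,  0,  1, 22,  0,  0,  0,  0,  0,  0,  6, 16,  0,  0]), array([-320, -315, -310, -305, -300, -295, -290, -285, -280, -275, -270,
       -265, -260, -255, -250, -245, -240, -235, -230, -225, -220, -215,
       -210, -205, -200, -195, -190, -185, -180, -175, -170, -165]))
68 (array([ 0,  0,  0, 54, 33,  0,  0,  0,  0,  0,  0, 12, 16,  0,  0,  0,  0,
        0,  0, 42, 29,  0,  0,  0,  0,  0,  1, 44, 14,  0,  0]), array([-320, -315, -310, -305, -300, -295, -290, -285, -280, -275, -270,
       -265, -260, -255, -250, -245, -240, -235, -230, -225, -220, -215,
       -210, -205, -200, -195, -190, -185, -180, -175, -170, -165]))
78 (array([ 0,  0,  0,  0,  1,  0,  0,  0,  0,  0,  0, 15, 14,  0,  0,  0,  0,
        0,  0,  0,  3,  0,  0,  0,  0,  0,  0,  0,  1,  0,  0]), array([-320, -315, -310, -305, -300, -295, -290, -285, -280, -275, -270,
       -265, -260, -255, -250, -245, -240, -235, -230, -225, 
[... 739 characters left out ...]
 486.  -167.5  577.5]
bed 1813 ((572.5668334960938, 189.5377960205078), (180.2364501953125, 117.62812805175781), 55.15617752075195)
fence 121 ((565.5791625976562, 179.47601318359375), (157.0437774658203, 74.6351547241211), 53.87001419067383)
tops 720 ((549.7599487304688, 155.88577270507812), (99.21873474121094, 63.771644592285156), 54.89126205444336)
post 58 ((567.765625, 180.88072204589844), (16.666894912719727, 16.445537567138672), 35.26204299926758)
[528.08905 125.01079] ((528.1931762695312, 125.1335678100586), (24.378726959228516, 63.76239013671875), 55.19816207885742)
[567.93384 174.29543] ((568.3786010742188, 176.110595703125), (44.47419357299805, 51.93198013305664), 55.57843780517578)
```

View pics/h.png

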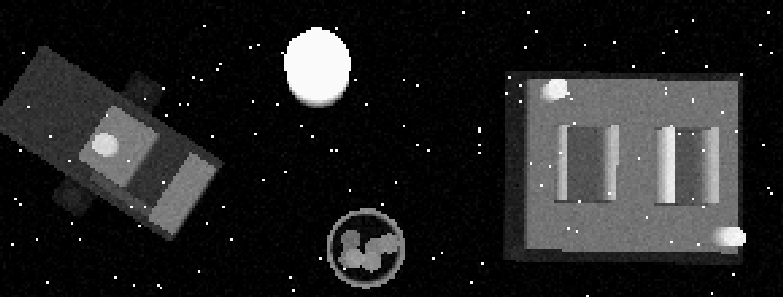

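Result: the unequal bracket is the right-hand one, centre about (538.5, -281.6), yaw about -2.7°, with its tall leg facing the spare. The fixture origin is about (572.7, 189.3), yaw 55.2°, with the jaw at about 0.0717. My plan:
1. Push the post open with shut fingers.
2. Pick the bracket and place it.
3. Push the post shut.

The first move is the turn, with the fingers shut.

```bash
cat > h.py <<'E'
import numpy as np
from scipy.spatial.transform import Rotation as Ro
from cell import ctrl
F=np.array([572.7,189.3]);FY=np.radians(55.2)
def fx(x,y,z):
    c,s=np.cos(FY),np.sin(FY);return np.array([F[0]+c*x-s*y,F[1]+s*x+c*y,z])
def infx(p):
    c,s=np.cos(FY),np.sin(FY);d=np.array(p[:2])-F;return np.array([c*d[0]+s*d[1],-s*d[0]+c*d[1],p[2]]).round(1)
def go(target,yawdeg=None):
    s=ctrl.read_state();R=Ro.from_euler('xyz',s['tool_rot'])
    print('t',round(s['clock'],2),'pos',s['eef_pos'].round(1) if hasattr(s['eef_pos'],'round') else s['eef_pos'],'fix',infx(s['eef_pos']),'f',np.round(s['force'],1),'w',round(float(s['width']),1))
    if yawdeg is not None:
        T=Ro.from_euler('xyz',[np.pi,0,np.radians(yawdeg)]);print('turn units',(np.degrees((R.inv()*T).as_rotvec())/6).round(2))
    print('shift units',(R.inv().apply(np.array(target)-s['eef_pos'])/30).round(2))
E
python3 -m crank '[[[0,0,0,0,0,1],[0,0,0,0,0,1],[0,0,0,0,0,1],[0,0,0,0,0,1],[0,0,0,0,0,1],[0,0,0,0,0,1],[0,0,0,0,0,1],[0,0,0,0,0,1],[0,0,0,0,0,1],[0,0,0,0,0,1],[0,0,0,0,0,1],[0,0,0,0,0,1]]]' 1
python3 -m crank '[[[0,0,0,0,0,1],[0,0,0,0,0,1],[0,0,0,0,0,1],[0,0,0,0,0,1],[0,0,0,0,0,1],[0,0,0,0,0,1],[0,0,0,0,0,0.5]]]'
python3 - <<'E'
from h import *
go(fx(-38,0,140),55.2)
W=np.load('topW.npy')
for n,(r,c) in dict(cup=(242,277),oil=(170,258)).items():
    w=W[r-20:r+20,c-20:c+20].reshape(-1,3);w=w[(w[:,2]>(50 if n=='cup' else 140))&(w[:,2]<170)];print(n,w.mean(0).round(0),len(w))
E
```

```text
clock: 1.9
eef_pos: [152.6, 632.0, 231.8]
tool_rot: [-3.14, -0.002, 1.588]
force: [-1.1, -0.2, -0.7]
width: -0.5
clock: 2.48
eef_pos: [151.1, 632.6, 231.9]
tool_rot: [-3.138, 0.0, 0.872]
force: [0.0, -0.7, 1.2]
width: -0.1
t 2.48 pos [151.1 632.6 231.9] fix [123.4 599.2 231.9] f [ 0.  -0.7  1.2] w -0.1
turn units [-0.04 -0.   -0.87]
shift units [-3.53 20.39  2.99]
cup [478. -25.  55.] 282
oil [620.  13. 149.] 440
```

```bash
python3 -m crank '[[[0,0,0,0,0,-0.85],[-0.18,1,0,0,0,0],[-0.18,1,0,0,0,0],[-0.18,1,0,0,0,0],[-0.18,1,0,0,0,0],[-0.18,1,0,0,0,0],[-0.18,1,0,0,0,0],[-0.18,1,0,0,0,0],[-0.18,1,0,0,0,0],[-0.18,1,0,0,0,0],[-0.18,1,0,0,0,0],[-0.18,1,0,0,0,0]]]'
python3 -m crank '[[[-0.18,1,0,0,0,0],[-0.18,1,0,0,0,0],[-0.18,1,0,0,0,0],[-0.18,1,0,0,0,0],[-0.18,1,0,0,0,0],[-0.18,1,0,0,0,0],[-0.18,0.8,0,0,0,0],[0,0,0,0,0,0]]]'
python3 -c "
from h import *
go(fx(-38,0,140),55.2)"
```

```text
clock: 3.48
eef_pos: [388.7, 397.2, 228.0]
tool_rot: [-3.131, -0.003, 0.986]
force: [-0.4, -0.5, 0.6]
width: -0.1
clock: 4.15
eef_pos: [549.9, 239.5, 227.4]
tool_rot: [-3.136, -0.006, 0.98]
force: [0.6, -1.0, 0.1]
width: 0.5
t 4.15 pos [549.9 239.5 227.4] fix [ 28.2  47.4 227.4] f [ 0.6 -1.   0.1] w 0.5
turn units [-0.05 -0.06  0.16]
shift units [-2.25  1.56  2.89]
```

```bash
python3 -m crank '[[[-0.6,0.5,0.5,0,0,0.16],[-0.6,0.5,0.5,0,0,0],[-0.6,0.4,0.5,0,0,0],[-0.4,0.15,0.5,0,0,0],[0,0,0.5,0,0,0],[0,0,0,0,0,0]]]'
python3 -c "
from h import *
go(fx(-38,-0.5,62),55.2)"
```

```text
clock: 4.65
eef_pos: [553.0, 158.0, 150.1]
tool_rot: [-3.138, -0.012, 0.962]
force: [-0.1, 0.9, -0.5]
width: 0.2
t 4.65 pos [553.  158.  150.1] fix [-36.9  -1.7 150.1] f [-0.1  0.9 -0.5] w 0.2
turn units [-0.03 -0.12 -0.01]
shift units [-0.07 -0.03  2.94]
```

Run:
```python
from cell import ctrl
import cv2
p=ctrl.get_image('wrist');cv2.imwrite('pics/w1.png',p['color'][:,:,::-1])
```

```text
(no output)
```

View pics/w1.png

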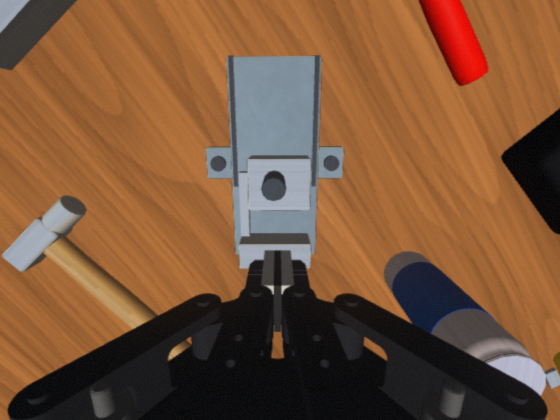

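The wrist view shows the fixture square to the tool, post at (273,186) ahead of the shut fingers, fence on the left at (240,205). Next I go down and push the jaw open.

```bash
python3 -m crank '[[[0,0,0.8,0,-0.1,0],[0,0,0.8,0,0,0],[0,0,0.8,0,0,0],[0,0,0.5,0,0,0],[0,0,0,0,0,0]]]'
python3 -m crank '[[[0.2,0,0,0,0,0],[0.2,0,0,0,0,0],[0.3,0,0,0,0,0],[0.3,0,0,0,0,0]]]'
python3 -c "
from h import *
go(fx(34,-0.5,62),55.2)"
```

```text
clock: 5.12
eef_pos: [558.3, 164.4, 67.5]
tool_rot: [3.139, -0.012, 0.969]
force: [-1.0, -0.1, -0.7]
width: -0.4
clock: 5.45
eef_pos: [572.1, 184.4, 69.9]
tool_rot: [3.141, -0.001, 0.966]
force: [-2.7, -3.6, -4.3]
width: -0.0
t 5.45 pos [572.1 184.4  69.9] fix [-4.4 -2.3 69.9] f [-2.7 -3.6 -4.3] w -0.0
turn units [ 0.   -0.01  0.03]
shift units [ 1.28 -0.06  0.26]
```

Contact force is about 4.5 N, as expected. I keep pushing.

```bash
python3 -m crank '[[[0.3,0,0.05,0,0,0],[0.3,-0.03,0.05,0,0,0],[0.3,-0.03,0.05,0,0,0],[0.3,0,0,0,0,0],[0.1,0,0,0,0,0],[0,0,0,0,0,0]]]'
python3 - <<'E'
from h import *
import cv2
go(fx(34,-0.5,62),55.2)
p=ctrl.get_image('top')
D=p['depth'];K=p['camera_matrix'];v,u=np.mgrid[:420,:560]
W=(np.stack([(u-K[0,2])*D/K[0,0],(v-K[1,2])*D/K[1,1],D],-1)-p['t'])@p['R']
cv2.imwrite('pics/t2.png',cv2.resize(p['color'][130:280,120:300,::-1],None,fx=3,fy=3))
f=W[150:260,140:235].reshape(-1,3);q=f[(f[:,2]>44)&(f[:,2]<54)]
for w in q[::40]: print(infx(w),end=' ')
E
```

```text
clock: 5.95
eef_pos: [593.9, 216.2, 72.5]
tool_rot: [3.137, 0.006, 0.968]
force: [-0.4, -3.5, -2.5]
width: -0.0
t 5.95 pos [593.9 216.2  72.5] fix [34.2 -2.1 72.5] f [-0.4 -3.5 -2.5] w -0.0
turn units [0.04 0.06 0.05]
shift units [-0.01 -0.05  0.35]
[ 34.  -28.7  48.2] [-66.5 -31.4  51.4] [-71.9 -19.3  52. ] [-71.9 -11.5  51.9] [-73.1  -4.7  46.5] [-71.8   4.1  51.3] [-71.6  12.   49.7] [-73.1  18.7  47.5] [-77.   24.   49.7] [-87.4  27.6  51.9]
```

```bash
python3 -m crank '[[[-0.3,0,0,0,0,0],[0,0,-0.9,0,0,0],[0,0,-0.9,0,0,0],[0,0,-0.9,0,0,1],[0,0,-0.9,0,0,1],[0,0,-0.6,0,0,1],[0,0,0,0,0,1],[0,0,0,0,0,1],[0,0,0,0,0,1],[0,0,0,0,0,1],[0,0,0,0,0,1],[0,0,0,0,0,0.6]]]' -0.46
python3 -m crank '[[[0,0,0,0,0,0]]]'
python3 -c "
from h import *
go([538.5,-281.6,200],-2.7)"
```

```text
clock: 7.0
eef_pos: [593.5, 217.1, 219.2]
tool_rot: [-3.117, -0.029, 0.027]
force: [0.3, 0.3, 0.7]
width: 62.4
clock: 7.08
eef_pos: [593.9, 217.7, 220.1]
tool_rot: [-3.115, -0.031, 0.025]
force: [-0.5, -0.3, 0.2]
width: 62.6
t 7.08 pos [593.9 217.7 220.1] fix [ 35.4  -1.1 220.1] f [-0.5 -0.3  0.2] w 62.6
turn units [-0.26 -0.29  0.69]
shift units [-2.28 16.6   0.17]
```

```bash
python3 -m crank '[[[0,0,0,-0.26,-0.29,0.69],[-0.1,1,0,0,0,0],[-0.1,1,0,0,0,0],[-0.1,1,0,0,0,0],[-0.1,1,0,0,0,0],[-0.1,1,0,0,0,0],[-0.1,1,0,0,0,0],[-0.1,1,0,0,0,0],[-0.1,1,0,0,0,0],[-0.1,1,0,0,0,0],[-0.1,1,0,0,0,0],[-0.1,1,0,0,0,0]]]'
python3 -m crank '[[[-0.1,1,0,0,0,0],[-0.1,1,0,0,0,0],[-0.1,1,0,0,0,0],[-0.1,1,0,0,0,0],[-0.1,0.6,0,0,0,0],[0,0,0,0,0,0],[0,0,0,0,0,0]]]'
python3 -c "
from h import *
go([538.5,-281.6,150],-2.7)"
```

```text
clock: 8.08
eef_pos: [555.3, -108.7, 222.4]
tool_rot: [-3.12, -0.022, -0.002]
force: [1.3, 0.2, 0.4]
width: 62.2
clock: 8.67
eef_pos: [539.5, -262.3, 225.1]
tool_rot: [-3.124, -0.041, 0.002]
force: [-0.1, -0.1, -0.4]
width: 62.4
t 8.67 pos [ 539.5 -262.3  225.1] fix [-389.8 -230.4  225.1] f [-0.1 -0.1 -0.4] w 62.4
turn units [-0.18 -0.38  0.47]
shift units [-0.14  0.69  2.49]
```

```bash
python3 -m crank '[[[-0.06,0.4,0.6,-0.18,-0.38,0.47],[0,0.3,0.6,0,0,0],[0,0,0.5,0,0,0],[0,0,0.4,0,0,0],[0,0,0,0,0,0],[0,0,0,0,0,0]]]'
python3 - <<'E'
from h import *
import cv2
go([538.5,-281.6,110],-2.7)
p=ctrl.get_image('wrist');cv2.imwrite('pics/w2.png',p['color'][:,:,::-1])
D=p['depth'];K=p['camera_matrix'];v,u=np.mgrid[:420,:560]
W=(np.stack([(u-K[0,2])*D/K[0,0],(v-K[1,2])*D/K[1,1],D],-1)-p['t'])@p['R']
w=W[D>0]
for lo,hi in((70,77),(88,96)):
    q=w[(w[:,2]>lo)&(w[:,2]<hi)&(abs(w[:,0]-540)<32)&(w[:,1]>-320)&(w[:,1]<-165)]
    h,e=np.histogram(q[:,1],np.arange(-320,-164,3));print(lo,[(round(a),int(b)) for a,b in zip(e,h) if b>20])
    g=q[abs(q[:,1]+(300 if lo<80 else 262))<12]
    if len(g): print(len(g),np.median(g,0).round(1),np.percentile(g[:,0],[1,99]).round(1),np.degrees(np.polyfit(g[:,0],g[:,1],1)[0]))
E
```

```text
clock: 9.17
eef_pos: [543.2, -275.8, 162.2]
tool_rot: [-3.137, -0.009, -0.035]
force: [-0.1, -0.4, -0.0]
width: 62.3
t 9.17 pos [ 543.2 -275.8  162.2] fix [-398.7 -241.2  162.2] f [-0.1 -0.4 -0. ] w 62.3
turn units [-0.05 -0.09  0.11]
shift units [-0.16  0.21  1.74]
70 [(-305, 155), (-302, 257), (-299, 27), (-266, 40), (-227, 34), (-224, 241), (-221, 182), (-188, 48), (-185, 274), (-182, 163)]
440 [ 539.2 -301.5   73.5] [508.5 566.3] -2.298701459475531
88 [(-266, 230), (-263, 251), (-260, 27)]
509 [ 540.3 -262.8   91.4] [509.7 568. ] -2.4184870521463404
```

View pics/w2.png

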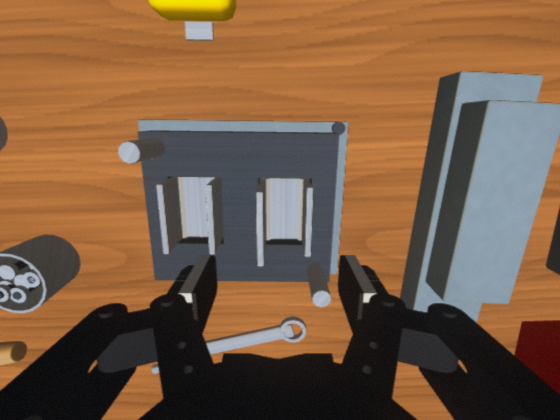

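Wrist view: the target bracket lies between columns 258 and 312, with the taller left leg facing the spare at columns 163–213. The fingers straddle it, and the near pillar is at (320,298). I refine the centre to (538.8, -282) and descend.

```bash
python3 -m crank '[[[-0.16,0.22,0.3,0,0,0.1],[0,0,0.5,0,0,0],[0,0,0.5,0,0,0],[0,0,0.2,0,0,0],[0,0,0,0,0,0],[0,0,0,0,0,0]]]'
python3 -c "
from h import *
go([538.8,-282,52],-2.6)"
```

```text
clock: 9.72
eef_pos: [540.0, -283.4, 118.9]
tool_rot: [-3.139, -0.016, -0.045]
force: [-0.4, 0.4, 0.1]
width: 62.3
t 9.72 pos [ 540.  -283.4  118.9] fix [-406.8 -242.9  118.9] f [-0.4  0.4  0.1] w 62.3
turn units [-0.02 -0.15  0.01]
shift units [-0.08 -0.04  2.23]
```

```bash
python3 -m crank '[[[-0.06,-0.04,0.4,0,-0.15,0],[0,0,0.5,0,0,0],[0,0,0.5,0,0,0],[0,0,0.4,0,0,0],[0,0,0.25,0,0,0],[0,0,0.1,0,0,0],[0,0,0,0,0,0]]]'
python3 -c "
from h import *
go([538.8,-282,52],-2.6)"
```

```text
clock: 10.3
eef_pos: [540.7, -283.4, 52.8]
tool_rot: [3.141, -0.003, -0.044]
force: [0.8, 0.6, 0.3]
width: 62.4
t 10.3 pos [ 540.7 -283.4   52.8] fix [-406.4 -243.5   52.8] f [0.8 0.6 0.3] w 62.4
turn units [ 0.01 -0.03  0.01]
shift units [-0.07 -0.04  0.03]
```

```bash
python3 -m crank '[[[-0.05,-0.03,0.14,0,0,0],[0,0,0,0,0,0]]]'
python3 -m crank '[[[0,0,0,0,0,0],[0,0,0,0,0,0],[0,0,0,0,0,0],[0,0,0,0,0,0],[0,0,0,0,0,0]]]' 1
python3 -c "
from h import *
go([538.8,-282,150],-2.6)"
```

```text
clock: 10.47
eef_pos: [539.4, -282.7, 48.6]
tool_rot: [3.14, -0.004, -0.044]
force: [-0.2, 1.1, 0.5]
width: 62.1
clock: 10.88
eef_pos: [540.0, -282.6, 50.1]
tool_rot: [3.14, -0.005, -0.044]
force: [-0.8, 0.6, -2.7]
width: 42.9
t 10.88 pos [ 540.  -282.6   50.1] fix [-406.2 -242.5   50.1] f [-0.8  0.6 -2.7] w 42.9
turn units [ 0.01 -0.05  0.01]
shift units [-0.02 -0.01 -3.33]
```

```bash
python3 -m crank '[[[0,0,-0.2,0,0,0],[0,0,-0.3,0,0,0],[0,0,-0.4,0,0,0],[0,0,-0.5,0,0,0],[0,0,-0.6,0,0,0],[0,0,-0.7,0,0,0],[0,0,-0.7,0,0,0],[0,0,-0.7,0,0,0],[0,0,-0.6,0,0,0],[0,0,-0.4,0,0,0],[0,0,0,0,0,0]]]'
python3 - <<'E'
from h import *
import cv2
go(fx(-36,2,200),-2.6)
for n in('wrist',):
    p=ctrl.get_image(n);cv2.imwrite('pics/w3.png',p['color'][:,:,::-1])
E
```

```text
clock: 11.8
eef_pos: [536.9, -283.3, 219.4]
tool_rot: [3.139, -0.006, -0.047]
force: [0.1, 0.2, -2.5]
width: 42.7
t 11.8 pos [ 536.9 -283.3  219.4] fix [-408.5 -240.3  219.4] f [ 0.1  0.2 -2.5] w 42.7
turn units [ 0.03 -0.06 -0.01]
shift units [ -0.25 -14.81   0.6 ]
```

View pics/w3.png

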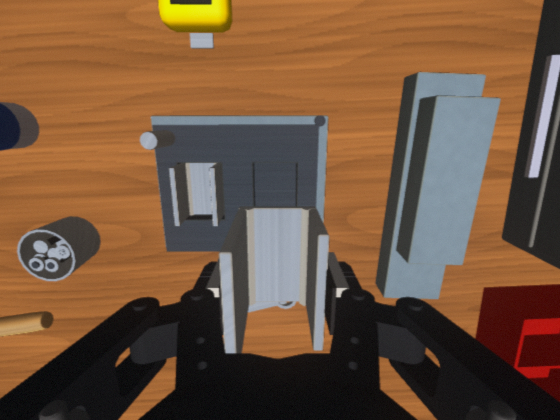

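Lifted: the bracket is level between the pads, tall leg on the left, and the spare is still in its cavity at (197,190). Next, transport.

```bash
python3 -m crank '[[[0,-0.5,0,0,0,0],[0,-0.9,0,0,0,0],[0,-1,0,0,0,0],[0,-1,0,0,0,0],[0,-1,0,0,0,0],[0,-1,0,0,0,0],[0,-1,0,0,0,0],[0,-1,0,0,0,0],[0,-1,0,0,0,0],[0,-1,0,0,0,0],[0,-1,0,0,0,0],[0,-1,0,0,0,0]]]'
python3 -m crank '[[[0,-1,0,0,0,0],[0,-1,0,0,0,0],[0,-0.6,0,0,0,-0.4],[0,-0.3,0,0,0,-0.8],[0,0,0,0,0,-0.9],[0,0,0,0,0,-0.9],[0,0,0,0,0,-0.9],[0,0,0,0,0,-0.9],[0,0,0,0,0,-0.9],[0,0,0,0,0,-0.9],[0,0,0,0,0,-0.9],[0,0,0,0,0,-0.9]]]'
python3 -m crank '[[[0,0,0,0,0,-0.5],[0,0,0,0,0,0]]]'
python3 -c "
from h import *
go(fx(-36,0,150),55.2)"
```

```text
clock: 12.85
eef_pos: [545.1, 63.9, 210.0]
tool_rot: [3.132, 0.01, -0.067]
force: [0.6, -0.4, -2.7]
width: 43.1
clock: 13.85
eef_pos: [541.8, 161.5, 200.0]
tool_rot: [-3.13, 0.03, 0.884]
force: [0.4, 0.1, -2.3]
width: 43.5
clock: 14.02
eef_pos: [541.1, 159.4, 199.3]
tool_rot: [-3.127, 0.031, 0.944]
force: [0.2, -0.5, -2.3]
width: 43.1
t 14.02 pos [541.1 159.4 199.3] fix [-42.6   8.9 199.3] f [ 0.2 -0.5 -2.3] w 43.1
turn units [-0.14  0.29 -0.19]
shift units [0.28 0.32 1.63]
```

```bash
python3 -m crank '[[[0.15,0.15,0.3,-0.14,0.29,-0.19],[0.15,0.15,0.4,0,0,0],[0,0,0.4,0,0,0],[0,0,0.3,0,0,0],[0,0,0,0,0,0]]]'
python3 - <<'E'
from h import *
import cv2
go(fx(-33,0,60),55.2)
p=ctrl.get_image('wrist');cv2.imwrite('pics/w4.png',p['color'][:,:,::-1])
s=ctrl.read_state()
D=p['depth'];K=p['camera_matrix'];v,u=np.mgrid[:420,:560]
W=(np.stack([(u-K[0,2])*D/K[0,0],(v-K[1,2])*D/K[1,1],D],-1)-p['t'])@p['R']
w=W[(D>0)&(D<600)]
P=(w-s['eef_pos'])@Ro.from_euler('xyz',s['tool_rot']).as_matrix()
# web top inside legs; tool z of web top should be 22-5=17ish
m=(abs(P[:,1])<12)&(abs(P[:,0])<40)&(P[:,2]>5)&(P[:,2]<30)
q=P[m];print('web',len(q),q.mean(0).round(1),np.percentile(q[:,0],[1,99]).round(1));A=np.c_[q[:,:2],np.ones(len(q))];print('slopes deg',np.degrees(np.linalg.lstsq(A,q[:,2],rcond=None)[0]).round(2)[:2])
for z0,z1,n in((-45,-37,'tall'),(-28,-20,'short')):
    q=P[(P[:,2]>z0)&(P[:,2]<z1)&(abs(P[:,1])<24)&(abs(P[:,0])<40)];
    if len(q):print(n,len(q),np.median(q,0).round(1),np.percentile(q[:,0],[1,99]).round(1))
E
```

```text
clock: 14.43
eef_pos: [553.9, 158.7, 153.6]
tool_rot: [-3.141, 0.003, 0.959]
force: [-1.3, 0.7, -1.3]
width: 42.9
t 14.43 pos [553.9 158.7 153.6] fix [-35.9  -2.  153.6] f [-1.3  0.7 -1.3] w 42.9
turn units [-0.    0.03 -0.04]
shift units [ 0.1  -0.07  3.12]
web 3943 [-0.8 -0.  17.4] [-32.  27.]
slopes deg [0.56 0.13]
tall 1990 [  5.6 -18.3 -41.2] [-16.8  27.3]
short 1815 [  2.3  19.1 -23.5] [-31.3  27.4]
```

View pics/w4.png

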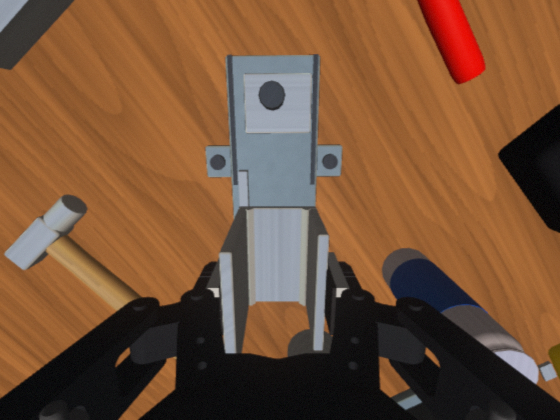

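The wrist view shows the jaw opened (post at (272,95)), with the bed clear and the fence at (242,188) on the tall-leg side. Depth puts the bracket level, 2.3 mm back along tool x, with its underside 22.4 mm below the TCP. I descend.

```bash
python3 -m crank '[[[0.14,-0.07,0.4,0,0,0],[0,0,0.5,0,0,0],[0,0,0.5,0,0,0],[0,0,0.5,0,0,0],[0,0,0.4,0,0,0],[0,0,0.2,0,0,0],[0,0,0,0,0,0],[0,0,0,0,0,0]]]'
python3 -c "
from h import *
go(fx(-31.5,0,46),55.2)"
```

```text
clock: 15.15
eef_pos: [557.5, 166.8, 73.9]
tool_rot: [3.139, 0.0, 0.96]
force: [0.3, 0.1, -2.7]
width: 43.2
t 15.15 pos [557.5 166.8  73.9] fix [-27.1  -0.3  73.9] f [ 0.3  0.1 -2.7] w 43.2
turn units [ 0.02  0.   -0.04]
shift units [-0.15 -0.01  0.93]
```

```bash
python3 -m crank '[[[-0.15,0.03,0.3,0,0,0],[0,0,0.3,0,0,0],[0,0,0.2,0,0,0],[0,0,0.1,0,0,0],[0,0,0,0,0,0],[0,0,0,0,0,0]]]'
python3 -c "
from h import *
go(fx(-31.5,0,43),55.2)"
```

```text
clock: 15.65
eef_pos: [557.2, 162.6, 46.0]
tool_rot: [3.137, -0.003, 0.96]
force: [-0.5, 1.0, -2.4]
width: 43.1
t 15.65 pos [557.2 162.6  46. ] fix [-30.8  -2.5  46. ] f [-0.5  1.  -2.4] w 43.1
turn units [ 0.05 -0.02 -0.04]
shift units [-0.02 -0.08  0.1 ]
```

```bash
python3 -m crank '[[[0,-0.04,0.06,0.05,0,-0.04],[0,0,0.05,0,0,0],[0,0,0.04,0,0,0],[0,0,0,0,0,0]]]'
python3 -c "
from h import *
go(fx(-31.5,0,42),55.2)"
```

```text
clock: 15.98
eef_pos: [556.8, 163.6, 41.8]
tool_rot: [3.142, -0.004, 0.964]
force: [-0.5, 0.3, -3.0]
width: 43.3
t 15.98 pos [556.8 163.6  41.8] fix [-30.2  -1.6  41.8] f [-0.5  0.3 -3. ] w 43.3
turn units [ 0.   -0.04  0.01]
shift units [-0.04 -0.05 -0.01]
```

```bash
python3 -m crank '[[[0,0,0.05,0,0,0],[0,0,0.03,0,0,0],[0,0,0,0,0,0]]]'
python3 -m crank '[[[0,0,0.05,0,0,0],[0,0,0,0,0,0]]]'
python3 -c "
from h import *
go(fx(-31.5,0,42),55.2)"
```

```text
clock: 16.23
eef_pos: [557.2, 163.6, 41.9]
tool_rot: [3.142, -0.006, 0.964]
force: [-0.2, -0.5, -2.3]
width: 43.0
clock: 16.4
eef_pos: [557.8, 163.7, 41.8]
tool_rot: [3.141, -0.007, 0.964]
force: [0.2, -0.4, -3.7]
width: 43.1
t 16.4 pos [557.8 163.7  41.8] fix [-29.5  -2.4  41.8] f [ 0.2 -0.4 -3.7] w 43.1
turn units [ 0.01 -0.07  0.01]
shift units [-0.07 -0.08 -0.01]
```

```bash
python3 -m crank '[[[0,-0.04,0.1,0,0,0],[0,0,0.1,0,0,0]]]'
python3 -m crank '[[[0,0,0.1,0,0,0]]]'
python3 -c "
from h import *
go(fx(-31.5,0,42),55.2)"
```

```text
clock: 16.57
eef_pos: [558.2, 164.0, 41.3]
tool_rot: [3.14, -0.011, 0.963]
force: [-9.1, -1.1, 28.1]
width: 43.2
clock: 16.65
eef_pos: [558.3, 164.0, 41.3]
tool_rot: [3.141, -0.013, 0.963]
force: [-8.6, -0.4, 26.6]
width: 43.0
t 16.65 pos [558.3 164.   41.3] fix [-29.   -2.6  41.3] f [-8.6 -0.4 26.6] w 43.0
turn units [ 0.01 -0.12 -0.01]
shift units [-0.08 -0.09 -0.02]
```

On the bed, at 27 N downward. I ease off, then slide to the fence (tool -y).

```bash
python3 -m crank '[[[0,0,-0.05,0,-0.12,0],[0,-0.1,0,0,0,0],[0,-0.1,0,0,0,0]]]'
python3 -m crank '[[[-0.08,-0.06,0.02,0,0,0],[-0.06,-0.1,0.02,0,0,0]]]'
python3 -c "
from h import *
go(fx(-33.7,2,41.5),55.2);s=ctrl.read_state();f=s['force'];print(infx(np.array([*(F+f[:2]),f[2]])))"
```

```text
clock: 16.9
eef_pos: [554.5, 167.2, 44.4]
tool_rot: [3.139, -0.002, 0.961]
force: [-0.9, -0.3, -3.4]
width: 43.0
clock: 17.07
eef_pos: [552.6, 166.3, 43.3]
tool_rot: [3.129, -0.007, 0.963]
force: [7.3, -2.7, 0.2]
width: 43.5
t 17.07 pos [552.6 166.3  43.3] fix [-30.4   3.3  43.3] f [ 7.3 -2.7  0.2] w 43.5
turn units [ 0.12 -0.07 -0.01]
shift units [-0.11  0.04  0.06]
[ 1.9 -7.5  0.2]
```

```bash
python3 -m crank '[[[-0.12,0,0.06,0.1,-0.07,0],[-0.1,-0.04,0.06,0,0,0],[-0.1,-0.04,0.06,0,0,0]]]'
python3 -c "
from h import *
go(fx(-33.7,2,41.5),55.2);s=ctrl.read_state();f=s['force'];print(infx(np.array([*(F+f[:2]),f[2]])))"
```

```text
clock: 17.32
eef_pos: [551.4, 164.0, 41.3]
tool_rot: [3.133, -0.013, 0.964]
force: [2.3, 3.9, 16.1]
width: 43.0
t 17.32 pos [551.4 164.   41.3] fix [-33.    3.1  41.3] f [ 2.3  3.9 16.1] w 43.0
turn units [ 0.08 -0.12  0.01]
shift units [-0.02  0.04 -0.01]
[ 4.6  0.3 16.1]
```

```bash
python3 -m crank '[[[-0.1,-0.05,0,0.08,-0.1,0],[-0.12,-0.06,0.02,0,0,0]]]'
python3 -c "
from h import *
go(fx(-33.7,2,41.5),55.2);s=ctrl.read_state();f=s['force'];print(infx(np.array([*(F+f[:2]),f[2]])))"
```

```text
clock: 17.48
eef_pos: [551.1, 164.0, 42.4]
tool_rot: [3.134, -0.013, 0.967]
force: [8.0, 5.1, -0.3]
width: 43.2
t 17.48 pos [551.1 164.   42.4] fix [-33.1   3.3  42.4] f [ 8.   5.1 -0.3] w 43.2
turn units [ 0.07 -0.13  0.03]
shift units [-0.02  0.04  0.03]
[ 8.7 -3.7 -0.3]
```

Both stops are felt: 8.7 N at the fixed jaw and 3.7 N at the fence. I seat it down and release with a moderate opening.

```bash
python3 -m crank '[[[0,0,0.05,0.05,-0.1,0],[-0.04,-0.03,0.06,0,0,0]]]'
python3 -c "
from h import *
go(fx(-33.7,2,41.5),55.2);s=ctrl.read_state();f=s['force'];print(infx(np.array([*(F+f[:2]),f[2]])))"
python3 -m crank '[[[0,0,0,0,0,0],[0,0,0,0,0,0],[0,0,0,0,0,0],[0,0,0,0,0,0]]]' -0.35
```

```text
clock: 17.65
eef_pos: [551.3, 164.1, 41.3]
tool_rot: [3.139, -0.006, 0.967]
force: [-1.7, 0.6, 28.9]
width: 42.8
t 17.65 pos [551.3 164.1  41.3] fix [-32.9   3.2  41.3] f [-1.7  0.6 28.9] w 42.8
turn units [ 0.02 -0.06  0.03]
shift units [-0.03  0.04 -0.01]
[-0.5  1.7 28.9]
clock: 17.98
eef_pos: [548.2, 163.6, 40.4]
tool_rot: [-3.138, -0.002, 0.966]
force: [0.3, -1.1, -0.2]
width: 57.8
```

```bash
python3 -m crank '[[[0,0,-0.4,0,0,0],[0,0,-0.6,0,0,0],[0,0,-0.8,0,0,0],[0,0,-0.8,0,0,0],[0,0,-0.8,0,0,0],[0,0,-0.6,0,0,0],[0,0,0,0,0,0]]]'
python3 - <<'E'
from h import *
import cv2
go(fx(84,0,150),55.2)
p=ctrl.get_image('wrist');cv2.imwrite('pics/w5.png',p['color'][:,:,::-1])
E
```

```text
clock: 18.57
eef_pos: [544.2, 161.5, 165.4]
tool_rot: [-3.13, 0.008, 0.964]
force: [0.5, 0.1, 0.4]
width: 57.6
t 18.57 pos [544.2 161.5 165.4] fix [-39.1   7.5 165.4] f [0.5 0.1 0.4] w 57.6
turn units [-0.11  0.08  0.  ]
shift units [4.11 0.26 0.48]
```

View pics/w5.png

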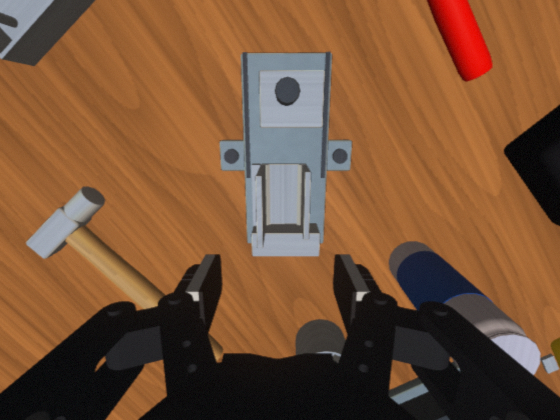

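The bracket sits upright on the bed (columns 255–310, rows 165–235), against the fixed jaw and the fence side. The post is at (287,91). I go behind the post with fingers shut.

```bash
python3 -m crank '[[[0.5,0.1,0,0,0,0],[0.8,0.16,0,0,0,0],[0.9,0,0,0,0,0],[0.9,0,0,0,0,0],[0.9,0,0,0,0,0],[0.4,0,0,0,0,0],[0,0,0,0,0,0],[0,0,0,0,0,0]]]' 1
python3 -c "
from h import *
go(fx(86,0,64),55.2)"
```

```text
clock: 19.28
eef_pos: [620.7, 266.7, 154.7]
tool_rot: [-3.118, 0.023, 0.96]
force: [-0.6, -0.7, 0.1]
width: 0.1
t 19.28 pos [620.7 266.7 154.7] fix [ 91.    4.8 154.7] f [-0.6 -0.7  0.1] w 0.1
turn units [-0.22  0.22 -0.03]
shift units [-0.1   0.23  3.02]
```

```bash
python3 -m crank '[[[0,0.2,0.5,-0.22,0.22,0],[0,0,0.7,0,0,0],[0,0,0.7,0,0,0],[0,0,0.6,0,0,0],[0,0,0.4,0,0,0],[0,0,0,0,0,0]]]'
python3 -c "
from h import *
go(fx(76,-1,62),55.2)"
```

```text
clock: 19.78
eef_pos: [619.9, 254.6, 62.7]
tool_rot: [-3.139, 0.008, 0.954]
force: [-0.8, -0.3, -0.1]
width: -0.2
t 19.78 pos [619.9 254.6  62.7] fix [80.6 -1.4 62.7] f [-0.8 -0.3 -0.1] w -0.2
turn units [-0.02  0.07 -0.09]
shift units [-0.15 -0.01  0.02]
```

```bash
python3 -m crank '[[[-0.2,0,-0.02,0,0,0],[-0.3,0,-0.02,0,0,0],[-0.3,0,-0.02,0,0,0],[-0.3,0,-0.02,0,0,0],[-0.3,0,-0.02,0,0,0]]]'
python3 -c "
from h import *
go(fx(22,-1,62),55.2)"
```

```text
clock: 20.2
eef_pos: [599.9, 224.4, 69.6]
tool_rot: [3.137, -0.009, 0.956]
force: [2.7, 3.6, -3.9]
width: 0.2
t 20.2 pos [599.9 224.4  69.6] fix [44.4 -2.3 69.6] f [ 2.7  3.6 -3.9] w 0.2
turn units [ 0.04 -0.09 -0.07]
shift units [-0.75 -0.04  0.25]
```

```bash
python3 -m crank '[[[-0.2,-0.02,0.06,0,-0.08,0],[-0.2,-0.02,0.06,0,0,0],[-0.2,0,0.04,0,0,0]]]'
python3 -c "
from h import *
go(fx(22,-1,62),55.2)"
```

```text
clock: 20.45
eef_pos: [597.9, 220.6, 71.0]
tool_rot: [3.126, -0.03, 0.958]
force: [8.1, 11.1, -7.6]
width: -0.1
t 20.45 pos [597.9 220.6  71. ] fix [40.1 -2.9 71. ] f [ 8.1 11.1 -7.6] w -0.1
turn units [ 0.15 -0.28 -0.06]
shift units [-0.61 -0.06  0.28]
```

The tight jaw value is 0.042 (gap 60 mm), so the post should be at x = 20 and the TCP at about 40. That is where it is now, with the force rising. One firmer nudge to confirm.

```bash
python3 -m crank '[[[-0.2,-0.02,0.1,0.1,-0.2,0],[-0.25,0,0.1,0,-0.1,0]]]'
python3 -c "
from h import *
go(fx(40,-1,62),55.2)"
```

```text
clock: 20.62
eef_pos: [598.0, 220.5, 70.5]
tool_rot: [3.13, -0.023, 0.961]
force: [6.8, 14.6, 4.0]
width: 0.1
t 20.62 pos [598.  220.5  70.5] fix [40.  -3.  70.5] f [ 6.8 14.6  4. ] w 0.1
turn units [ 0.11 -0.22 -0.02]
shift units [-0.01 -0.07  0.28]
```

```bash
python3 -m crank '[[[-0.4,0,0.05,0.05,-0.15,0],[-0.4,0,0.05,0,0,0]]]'
python3 -m crank '[[[0.3,0,0,0,0,0],[0.4,0,0,0,0,0],[0.3,0,-0.3,0,0,0],[0,0,-0.7,0,0,0],[0,0,-0.9,0,0,0],[0,0,-0.9,0,0,0],[0,0,-0.9,0,0,0],[0.5,-0.8,-0.5,0,0,0],[0.5,-0.9,0,0,0,0],[0.3,-0.9,0,0,0,0],[0,-0.9,0,0,0,0],[0,-0.9,0,0,0,0]]]'
python3 -m crank '[[[0,-0.9,0,0,0,0],[0,-0.9,0,0,0,0],[0,-0.9,0,0,0,0],[0,-0.9,0,0,0,0],[0,-0.5,0,0,0,0],[0,0,0,0,0,0]]]'
python3 - <<'E'
from h import *
import cv2
p=ctrl.get_image('top')
D=p['depth'];K=p['camera_matrix'];v,u=np.mgrid[:420,:560]
W=(np.stack([(u-K[0,2])*D/K[0,0],(v-K[1,2])*D/K[1,1],D],-1)-p['t'])@p['R']
f=W[140:260,140:235].reshape(-1,3)
for n,lo,hi in(('short',62,69),('post/tall',80,91),('tops',46,54)):
    q=f[(f[:,2]>lo)&(f[:,2]<hi)];q=np.array([infx(a) for a in q]);q=q[(abs(q[:,0])<95)&(abs(q[:,1])<50)]
    for m,s in(('x>-4',q[:,0]>-4),('x<-4',q[:,0]<=-4)):
        if s.sum()>3: print(n,m,s.sum(),q[s].mean(0).round(1),np.percentile(q[s],[2,98],axis=0).round(1).tolist())
a=cv2.resize(p['color'][130:340,110:450,::-1],None,fx=2.2,fy=2.2,interpolation=cv2.INTER_CUBIC)
cv2.imwrite('pics/t6.png',a)
E
```

```text
clock: 20.78
eef_pos: [598.3, 220.1, 72.2]
tool_rot: [3.122, -0.046, 0.969]
force: [16.6, 19.4, -17.0]
width: -0.1
clock: 21.78
eef_pos: [528.1, 337.5, 219.6]
tool_rot: [3.107, -0.057, 0.953]
force: [0.3, -0.7, -0.4]
width: -0.1
clock: 22.28
eef_pos: [416.7, 409.7, 220.6]
tool_rot: [3.111, -0.058, 0.956]
force: [-0.3, 0.3, -0.5]
width: 0.1
short x>-4 5 [12.7  0.1 64.1] [[11.2, -6.2, 62.3], [14.6, 6.8, 65.7]]
short x<-4 67 [-37.2 -14.9  65.6] [[-65.4, -20.0, 62.5], [-9.0, 19.0, 68.5]]
post/tall x>-4 54 [19.2  0.1 85.3] [[11.7, -7.2, 81.5], [27.6, 7.4, 89.0]]
post/tall x<-4 66 [-37.3  21.4  83.6] [[-64.8, 19.1, 80.2], [-8.2, 23.8, 87.0]]
tops x>-4 357 [15.6 -4.8 49.8] [[-3.1, -29.0, 46.4], [37.1, 20.9, 53.4]]
tops x<-4 327 [-72.3   0.2  49.7] [[-89.4, -30.6, 46.3], [-4.5, 30.3, 53.3]]
```

View pics/t6.png

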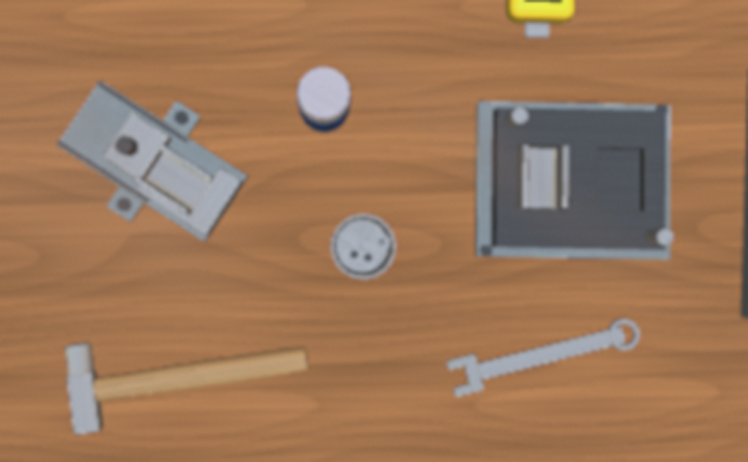

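The picture shows the bracket clamped at (178,180) between the jaws, with its end on the fixed jaw and the sliding jaw tight. The spare is in its cavity at (545,177), the other cavity is empty, and everything else is unmoved. I hand it in.

```bash
python3 -c "
from cell import ctrl
print(ctrl.finish_job())"
```

```text
the job is handed in; nothing more can be done
None
```

The unequal-legged bracket is clamped in the slide-jaw fixture, and I handed the job in at about 22 s of the 67 s allowed.

**What I did:**
1. I pushed the sliding jaw open by its post with shut fingers.
2. I gripped the bracket across both legs and lifted it out of the die.
3. I lowered it onto the bed until I felt contact, then slid it against the fence and the fixed jaw. Both stops were felt, at about 4 N and 9 N. After that I released it.
4. I pushed the jaw shut from behind the post. It no longer moved at about 25 N of sideways push.

**Last checks, from the top camera's depth after the arm had withdrawn (fixture frame):**

| What | Measured | Expected |
|---|---|---|
| Tall leg, y | 21.4 mm | 21.5 mm |
| Tall leg top, height | 83.6 mm | 84 mm |
| Short leg top, height | 65.6 mm | 66 mm |
| Bracket centre, x | about -37 mm | -36 mm |
| Jaw post, x | about 19.5 mm | 20 mm when tight |

The last picture showed the spare bracket still in its cavity and the rest of the bench apparently unmoved. The robot was touching nothing.

**Disagreements:**
- **Side position:** while I held the bracket against the fence, the arm read y about 1 mm beyond the expected value; the camera does not show that offset.
- **Tilt at the final push:** the tool tilted by about 3° under the load. The push still stayed well below the limits.

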